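Put the snack-pot tower back together

TASK

The washed stacking snack pots are scattered over the worktop: build the tower again on its round dark wooden stand, with the tall blue pot at the bottom, then the yellow pot, then the shallow red pot, and the white lid on top. Each piece must be upright and fully seated in the one below it. Do not disturb the jam jar, the salt shaker or the mug.

Things in the scene. Friction and masses are not known exactly. Their poses are not given: they have to be found in the camera images.
- stand: Round dark-brown wooden stand fixed to the worktop, 80 mm across and 13 mm high, with a round recess 54 mm across and 8 mm deep in its top for the foot of a pot. With the blue pot seated, the pot's origin is 6 mm above the stand's origin. Origin: centre of its underside.
- blue_pot: Blue (the tallest) round snack pot, open on top, 72 mm tall, 60 mm across, wall 3 mm, mouth 54 mm. Its tapered foot (7 mm high, 41 mm across below, 50 mm above) drops into the mouth below until its shoulder rests on the rim. 100 g. Starts upright. Origin: centre of the foot's underside; z up. Seated on it, the yellow pot's origin is 65 mm above this one.
- yellow_pot: Yellow (the middle-sized) round snack pot, open on top, 57 mm tall, 60 mm across, wall 3 mm, mouth 54 mm. Its tapered foot (7 mm high, 41 mm across below, 50 mm above) drops into the mouth below until its shoulder rests on the rim. 85 g. Starts upright. Origin: centre of the foot's underside; z up. Seated on it, the red pot's origin is 50 mm above this one.
- red_pot: Red (the shallowest) round snack pot, open on top, 45 mm tall, 60 mm across, wall 3 mm, mouth 54 mm. Its tapered foot (7 mm high, 41 mm across below, 50 mm above) drops into the mouth below until its shoulder rests on the rim. 70 g. Starts upright. Origin: centre of the foot's underside; z up. Seated on it, the lid's origin is 38 mm above this one.
- lid: White round lid, pale wooden knob. Disc 60 mm across, 5 mm thick, its top 12 mm above the origin; on it the central knob, 22 mm across and 34 mm tall (top 46 mm above the origin). Below, a foot like the pots' (7 mm high). 60 g. Starts upright on its foot. Origin: centre of the foot's underside; z up.
- jam_jar: Bystander: glass jar of red jam with a red lid, 65 mm across, 86 mm tall. Loose. Origin: centre of its underside.
- salt_shaker: Bystander: glass salt shaker with a grey top, 44 mm across, 90 mm tall. Loose. Origin: centre of its underside.
- mug_a: Bystander: pink and white mug with a handle, 90 x 122 mm over the handle, 105 mm tall. Loose, behind the work. Origin: underside, centre of its outline with the handle.
Mind the look-alikes: they are no part of the job. Several things look just like the red_pot: the one meant starts farthest to the robot's left. There is more than one size of the yellow_pot; the one meant has the size given above.

How it is judged:
By the outcome, as a careful person would: the job done as asked, in the order asked, and still so for the second after the job is handed in, with the robot touching nothing.
It also fails if it takes over 128 s, if anything falls off the work surface, if the arm or the gripper's body presses on something with over 40 N, if the wrist force passes 120 N, or if a joint passes its speed limit or range.

ROBOT

A 7-joint arm with a two-finger parallel gripper is mounted at the origin on a cart in front of the work surface, level with it; the furniture and walls round the work are solid. World frame = base frame: x ahead of the robot, y to its left, z up, the work surface at z = 0. Lengths are in m, angles in rad, forces in N, time in s.
With the tool pointing down it reaches from about 0.4 to 0.85 m from the base axis. Payload 10.4 kg.
Tool frame: the origin (TCP) lies at the very end of the fingers, on their centre line; the grasp point (between the pads) lies 19 mm behind it; z points along the fingers, y is the line along which they close (so a half turn about z gives the same grasp; the last joint's range is limited). The gripper opens to 87 mm and grips with 3 to 60 N. Pads are 19 mm wide; open, the fingers measure 117 mm over their backs; the gripper's body (75 mm by 190 mm) begins 51 mm behind the grasp point.
Start: joints at [-1.352, 0.332, -0.065, 1.46, 0.022, 1.35, -0.088], TCP at [0.15, 0.607, 0.223] pointing down, gripper open.
Joint ranges: [-2.6, 2.6], [-0.5, 2.12], [-1.47, 1.34], [0.16, 2.42], [-1.27, 4.41], [0.06, 2.06], [-2.6, 2.6]. Speed limits (rad/s): [2.22, 2.22, 2.79, 2.79, 3.14, 3.14, 3.14].

INTERFACE

Orientations are given as a rotation vector (axis times angle).
In Python, from station import arm, vision gives the robot as it stands.
- The arm moves only by the tool jog_arm, never from a script. Its argument "plan" is a list of rows, each a list of 7 numbers: the shift along the tool's x, y, z in m, then the turn, a rotation vector about the tool's x, y, z in degrees, then the finger opening in m, from 0 to 0.087. A call has 1 to 12 rows; each row shifts and turns the commanded pose from where the row before left it, along the tool's axes as they then stand; what a row does not reach is not made up. A row lasts 1/8 s, in which the tool goes at most 62.5 mm and 10.7 degrees, less where a joint would pass 70% of its speed; a pose out of reach is approached as far as the arm can. A call with a gripper value outside its range is refused whole. The fingers move at their own pace and stop on an object; "newtons" is the grip in N (left out, the last holds). Time passes only in rows, so rows that do not move let the fingers close. It gives the time, the measured TCP pose, the force, the opening and the grip force at its end, in the units of the state.
- arm.state(): the state, without advancing time (a new reading comes with each control period).
- vision.capture(name): name is "side" or "top"; returns (picture, depth): 420x560x3 uint8, red, green, blue; 420x560 float32, m along the optical axis (not along the pixel's ray), 0 where there is no reading.
- vision.get_calibration(name): a dict with "intrinsics" (3x3 intrinsics, pixels), "extrinsics" (4x4, takes a point from world to camera coordinates). Camera axes: x right, y up, looking along -z (the intrinsics and any distortion apply to the point x, -y, -z); pixel columns grow to the right and rows downward; lengths in m; the calibration is good to about 2 mm. A picture is of the moment at which its call begins. get_calibration takes no time and is no camera call.
- arm.job_done(): hands the job in; it is judged then, once.
The state is a dict: "time_s": time; "joints": joint angles; "joint_vel": joint speeds; "effort": joint torques, N m; "tcp_pos": TCP position; "tool_rot": TCP orientation; "force": force on the tool from outside, world axes, zero at the start; "moment": the same for the moment, N m; "width": finger opening in m; "finger_force": force on a finger pad.
Only numpy, scipy, OpenCV 4.12 (cv2) and the standard library are available. Lean on these libraries where they do the work, as an engineer would, in place of code of your own. Each camera call takes 0.05 s, during which the arm holds its last target. There are 200 camera calls.

## Working session

There is one attempt and no reset: what is moved stays moved. The work goes in short steps, Python scripts to look and compute and a tool call to move; the robot and the scene stay as the last step left them, time stands still between calls to the robot, and variables do not carry over. Pictures are saved under pics/ and viewed, at most 14 in all, crops included, and the job is handed in when it is done.

Besides the shell and the picture viewer there is one more tool, called after ">>>" as name(argument=value, ...), one argument or row to a line, values as JSON. jog_arm: Moves the arm, as the interface text tells. Its arguments: {"type":"object","properties":{"plan":{"type":"array"},"newtons":{"type":"number"}},"required":["plan"]}

```bash
mkdir -p pics; ls; cat > h.py <<'E'
import numpy as np, cv2
from station import arm, vision
def cap(n,save=None):
    p,d=vision.capture(n)
    if save: cv2.imwrite('pics/'+save,p[:,:,::-1])
    return p,d
def cloud(n,d):
    c=vision.get_calibration(n);K=np.array(c['intrinsics']);E=np.array(c['extrinsics'])
    v,u=np.mgrid[:d.shape[0],:d.shape[1]]
    x=(u-K[0,2])/K[0,0]*d;y=(v-K[1,2])/K[1,1]*d
    P=np.stack([x,-y,-d],-1)
    return (P-E[:3,3])@E[:3,:3]
E
python3 - <<'E'
from h import *
for n in('side','top'):
    p,d=cap(n,n+'0.png'); c=vision.get_calibration(n);print(n,c)
    np.savez(n+'0.npz',p=p,d=d)
s=arm.state();print(s)
E
```

```text
pics
side {'intrinsics': array([[503.77002404,   0.        , 285.04338663],
       [  0.        , 503.77002404, 204.34350218],
       [  0.        ,   0.        ,   1.        ]]), 'extrinsics': array([[ 0.88692201, -0.46115321, -0.02659072, -0.47041224],
       [ 0.20097443,  0.33341559,  0.92110983, -0.19497563],
       [-0.415907  , -0.82229664,  0.38839363, -0.81074953],
       [ 0.        ,  0.        ,  0.        ,  1.        ]])}
top {'intrinsics': array([[395.20977295,   0.        , 276.46974376],
       [  0.        , 395.20977295, 212.37045501],
       [  0.        ,   0.        ,   1.        ]]), 'extrinsics': array([[-9.01649778e-04, -9.99964790e-01, -8.34296965e-03,
         7.96020452e-02],
       [ 9.98390865e-01, -1.37321312e-03,  5.66903499e-02,
        -5.65665897e-01],
       [-5.66998106e-02, -8.27842984e-03,  9.98356950e-01,
        -8.56058972e-01],
       [ 0.00000000e+00,  0.00000000e+00,  0.00000000e+00,
         1.00000000e+00]])}
{'time_s': 0.1, 'joints': array([-1.35160086,  0.33278689, -0.06468811,  1.46081824,  0.02158233,
        1.34989919, -0.0884818 ]), 'joint_vel': array([ 8.27006170e-05, -3.22660087e-03,  4.16909129e-05, -1.65687973e-03,
        4.25734361e-05,  5.15560347e-04, -4.54445663e-06]), 'effort': array([ 7.52890646e-04, -6.24546361e+01,  2.43429939e-02, -3.90722144e+01,
       -6.12749881e-02,  3.64918553e-02,  1.49625055e-05]), 'tcp_pos': array([0.14957864, 0.60649834, 0.22186573]), 'tool_rot': array([-3.78840491e-01, -3.11855939e+00,  1.90463570e-03]), 'force': array([ 0.67404032, -0.26930678, -0.41628452]), 'moment': array([-0.03418807, -0.04636566, -0.0429241 ]), 'finger_force': 0.0, 'width': 0.08708048745398465}
```

View pics/top0.png

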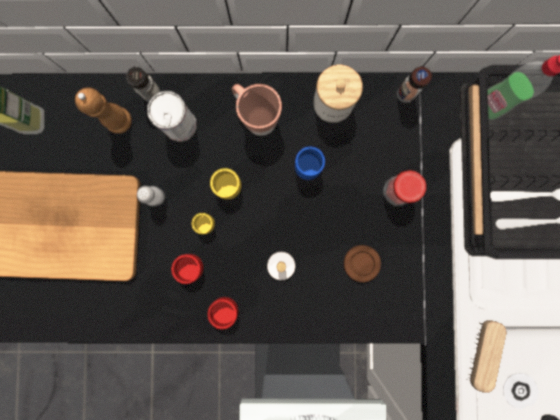

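View pics/side0.png

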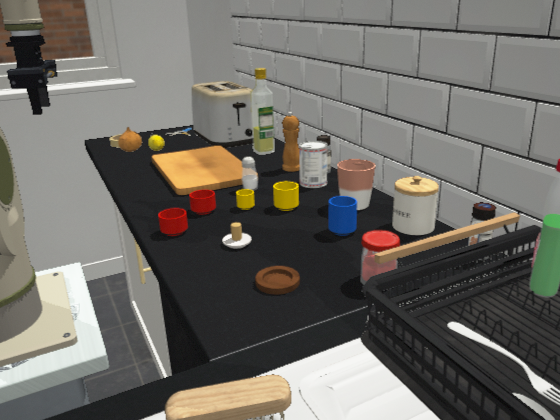

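The top view shows red pots at (187,269) and (222,314), yellow pots at (226,184) (large) and (203,224) (small), blue at (310,163), the lid at (281,266) and the stand at (362,264). The robot's left (+y) is image left, so the red pot meant is the one at (187,269). The yellow pot meant is the large one at (226,184). The jam jar is at (405,188), the shaker at (151,195) and the mug at (259,108).

```bash
cat >> h.py <<'E'
def hsv(p): return cv2.cvtColor(p,cv2.COLOR_RGB2HSV)
COL=dict(blue=((105,120,50),(130,255,255)),yellow=((22,120,80),(35,255,255)),red=((0,150,70),(6,255,255)),brown=((5,80,30),(18,255,140)),white=((0,0,170),(180,60,255)))
def mask(p,c): return cv2.inRange(hsv(p),COL[c][0],COL[c][1])
def toplane(n,uv,z):
    c=vision.get_calibration(n);K=np.array(c['intrinsics']);E=np.array(c['extrinsics'])
    R=E[:3,:3];C=-R.T@E[:3,3]
    uv=np.atleast_2d(uv).astype(float)
    r=np.stack([(uv[:,0]-K[0,2])/K[0,0],-(uv[:,1]-K[1,2])/K[1,1],-np.ones(len(uv))],-1)@R
    return (C+r*((z-C[2])/r[:,2])[:,None])[:,:2]
def circ(xy):
    A=np.c_[2*xy,np.ones(len(xy))];s=np.linalg.lstsq(A,(xy**2).sum(1),rcond=None)[0]
    return s[:2],2*np.sqrt(s[2]+s[:2]@s[:2])
E
python3 - <<'E'
from h import *
for n in ('top','side'):
    D=np.load(n+'0.npz');p,d=D['p'],D['d'];W=cloud(n,d)
    print(n)
    for c in COL:
        m=mask(p,c);k,l,st,ce=cv2.connectedComponentsWithStats(m)
        for i in range(1,k):
            if st[i,4]<120: continue
            w=W[(l==i)&(d>0)]
            if len(w)<50: continue
            h=np.percentile(w[:,2],97)
            t=w[np.abs(w[:,2]-h)<.006]
            if not(.2<t[:,0].mean()<.95 and abs(t[:,1].mean())<.45):continue
            mn,mx=t[:,:2].min(0),t[:,:2].max(0)
            cc,dd=circ(t[:,:2])
            print(c,ce[i].round(),st[i,4],'h',h.round(4),'zmin',np.percentile(w[:,2],3).round(3),'mid',((mn+mx)/2).round(4),'ext',(mx-mn).round(4),'fit',cc.round(4),dd.round(3))
p=np.load('top0.npz')['p']
cv2.imwrite('pics/crop.png',cv2.resize(p[140:340,130:400,::-1],None,fx=2.9,fy=2.9,interpolation=cv2.INTER_CUBIC))
E
```

```text
top
blue [309. 162.] 842 h 0.0718 zmin -0.001 mid [0.67   0.0087] ext [0.0593 0.0583] fit [0.6696 0.009 ] 0.057
yellow [225. 183.] 787 h 0.0571 zmin -0.002 mid [0.6271 0.1888] ext [0.058  0.0579] fit [0.6266 0.1888] 0.057
yellow [202. 223.] 421 h 0.0409 zmin -0.002 mid [0.5408 0.2398] ext [0.041  0.0416] fit [0.5414 0.2393] 0.04
red [409. 186.] 723 h 0.0876 zmin 0.0 mid [ 0.6146 -0.1928] ext [0.0638 0.063 ] fit [ 0.6144 -0.1921] 0.044
red [187. 268.] 760 h 0.0453 zmin -0.001 mid [0.4441 0.2715] ext [0.0592 0.0587] fit [0.4444 0.2717] 0.057
red [222. 313.] 786 h 0.0456 zmin -0.001 mid [0.3497 0.1939] ext [0.0592 0.0591] fit [0.3504 0.1941] 0.057
brown [420.  78.] 129 h 0.1069 zmin 0.099 mid [ 0.8363 -0.2146] ext [0.0377 0.0386] fit [ 0.8372 -0.2141] 0.033
brown [475. 154.] 527 h 0.1291 zmin 0.052 mid [ 0.6629 -0.3067] ext [0.287  0.0156] fit [ 0.6666 -1.0025] 1.413
brown [107. 113.] 1184 h 0.1486 zmin -0.003 mid [0.7765 0.4411] ext [0.0456 0.0444] fit [0.7772 0.4419] 0.043
brown [258. 106.] 1164 h 0.0951 zmin 0.005 mid [0.7962 0.1151] ext [0.0448 0.0802] fit [0.7765 0.1147] 0.081
brow
[... 2913 characters left out ...]
t [0.0808 0.0831] fit [ 0.4561 -0.1141] 0.068
brown [242. 412.] 885 h 0.0404 zmin 0.024 mid [ 0.2587 -0.3911] ext [0.1173 0.032 ] fit [ 0.268  -0.3608] 0.089
white [313. 145.] 136 h 0.1089 zmin 0.104 mid [0.7721 0.2975] ext [0.0723 0.0751] fit [0.7714 0.2986] 0.051
white [317. 162.] 151 h 0.0947 zmin 0.04 mid [0.7629 0.2611] ext [0.0231 0.0149] fit [0.7632 0.2659] 0.017
white [250. 175.] 128 h 0.0615 zmin 0.021 mid [0.598  0.3369] ext [0.0163 0.0189] fit [0.5993 0.3389] 0.016
white [238. 240.] 196 h 0.013 zmin 0.006 mid [0.4517 0.0651] ext [0.0577 0.0616] fit [0.4511 0.0666] 0.046
white [348. 388.] 8262 h 0.0048 zmin -0.006 mid [ 0.4055 -0.3944] ext [0.1726 0.1653] fit [ 0.4137 -0.3873] 0.13
```

View pics/crop.png

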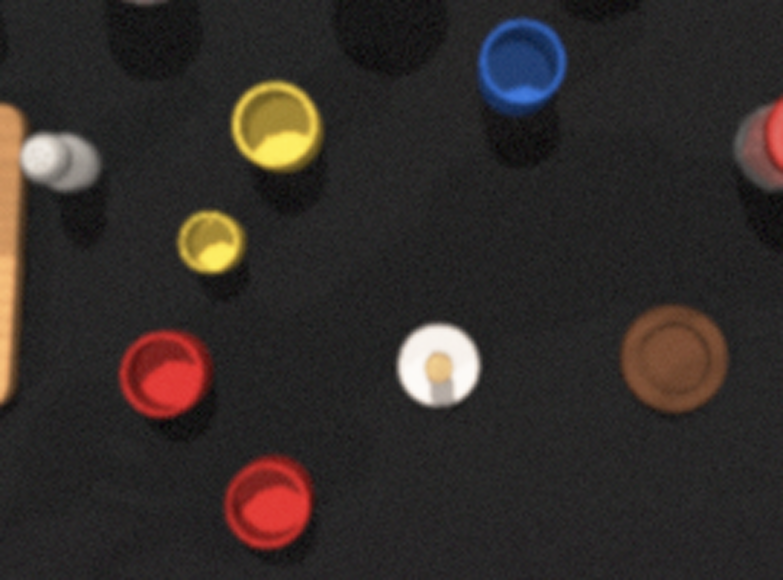

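Heights and diameters fit the description: blue 72 mm tall and 60 mm across, large yellow 57 mm, red 45 mm. The crop confirms the choices. The two views differ by 3–4 mm, so I'll take the mean. First I turn the tool so x_tool = −X and y_tool = +Y, then move towards blue.

>>> jog_arm(
  plan=[
    [0,0,0,0,0,-6.9,0.087],
    [0,0,0,0,0,-6.95,0.087],
    [-0.026,-0.03,0,0,0,0,0.087],
    [-0.026,-0.03,0,0,0,0,0.087],
    [-0.026,-0.03,0,0,0,0,0.087],
    [-0.026,-0.03,0,0,0,0,0.087],
    [-0.026,-0.03,0,0,0,0,0.087],
    [-0.026,-0.03,0,0,0,0,0.087],
    [-0.026,-0.03,0,0,0,0,0.087],
    [-0.026,-0.03,0,0,0,0,0.087],
    [0,0,0,0,0,0,0.087],
  ],
)

```text
time_s: 1.48
tcp_pos: [0.3598, 0.3641, 0.2224]
tool_rot: [0.009, 3.141, -0.001]
force: [-0.1, 0.1, 0.0]
width: 0.087
finger_force: 0.0
```

>>> jog_arm(
  plan=[
    [-0.026,-0.03,0,0,0,0,0.087],
    [-0.026,-0.03,0,0,0,0,0.087],
    [-0.026,-0.03,0,0,0,0,0.087],
    [-0.026,-0.03,0,0,0,0,0.087],
    [-0.026,-0.03,0,0,0,0,0.087],
    [-0.026,-0.03,0,0,0,0,0.087],
    [-0.026,-0.03,0,0,0,0,0.087],
    [-0.026,-0.03,0,0,0,0,0.087],
    [-0.026,-0.03,0,0,0,0,0.087],
    [-0.026,-0.03,0,0,0,0,0.087],
    [-0.026,-0.029,0,0,0,0,0.087],
    [-0.026,-0.028,0,0,0,0,0.087],
  ],
)

```text
time_s: 2.98
tcp_pos: [0.6703, 0.0102, 0.222]
tool_rot: [0.002, -3.141, -0.001]
force: [0.5, -1.3, 0.7]
width: 0.0871
finger_force: 0.0
```

>>> jog_arm(
  plan=[
    [0,0,0.03,0,0,0,0.087],
    [0,0,0.03,0,0,0,0.087],
    [0,0,0.03,0,0,0,0.087],
    [0,0,0,0,0,0,0.087],
  ],
)

```text
time_s: 3.48
tcp_pos: [0.6679, 0.011, 0.1298]
tool_rot: [0.002, -3.136, -0.0]
force: [-0.5, -0.6, -0.7]
width: 0.0869
finger_force: 0.0
```

```bash
python3 - <<'E'
from h import *
a,_=cap('top');b,_=cap('side')
cv2.imwrite('pics/c1.png',np.hstack([cv2.resize(a[90:240,220:410,::-1],(400,316)),cv2.resize(b[120:270,260:450,::-1],(400,316))]))
print(arm.state()['tcp_pos'])
E
```

```text
[0.66989296 0.01046518 0.13326209]
```

View pics/c1.png

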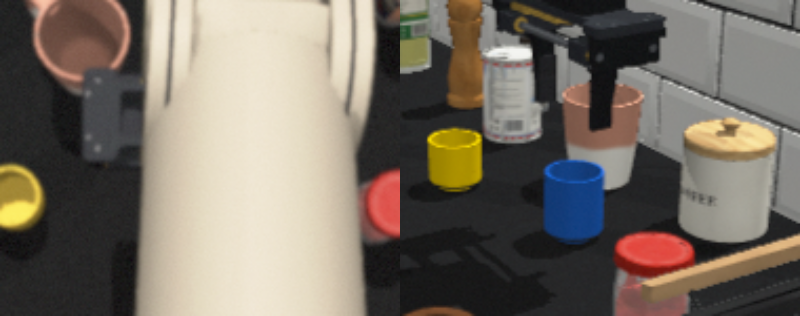

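The right finger's tip is at about side pixel (354,181), and blue stands below it. I'll compare the tip's cast position with the known TCP to find the side camera's bias.

```bash
python3 - <<'E'
from h import *
p,d=cap('side');W=cloud('side',d);s=arm.state();print(s['tcp_pos'])
w=W[130:200,300:420].reshape(-1,3);g=hsv(p)[130:200,300:420].reshape(-1,3)
q=w[(g[:,2]<70)&(w[:,2]>.132)&(w[:,2]<.150)&(abs(w[:,0]-.67)<.06)&(abs(w[:,1])<.1)]
print(len(q),q.min(0),q.max(0),np.percentile(q,[5,50,95],axis=0).round(4))
q=q[q[:,1]<-.01]
# two visible faces of the near finger: -y back face and -x side face
print(np.percentile(q,[5,50,95],axis=0).round(4))
print(toplane('side',[[349,181],[354,182],[359,181]],s['tcp_pos'][2]))
E
```

```text
[0.67030128 0.01020235 0.13393377]
157 [ 0.65781308 -0.04696617  0.13234779] [0.68111208 0.05983352 0.14995817] [[ 0.6601 -0.0454  0.134 ]
 [ 0.6675 -0.0391  0.1414]
 [ 0.6788  0.0566  0.1492]]
[[ 0.6599 -0.0455  0.134 ]
 [ 0.6677 -0.0434  0.1416]
 [ 0.6793 -0.0362  0.1493]]
[[ 0.65541605 -0.0417352 ]
 [ 0.66055009 -0.05155586]
 [ 0.67213295 -0.05202091]]
```

The side view agrees with the real TCP to about 1–2 mm, so I weight the side estimates. Blue is at (0.6725, 0.005). Descend to TCP z≈0.03.

>>> jog_arm(
  plan=[
    [-0.0025,-0.005,0,0,0,0,0.087],
    [0,0,0.02,0,0,0,0.087],
    [0,0,0.02,0,0,0,0.087],
    [0,0,0.02,0,0,0,0.087],
    [0,0,0.02,0,0,0,0.087],
    [0,0,0.02,0,0,0,0.087],
    [0,0,0,0,0,0,0.087],
    [0,0,0,0,0,0,0.087],
  ],
)

```text
time_s: 4.62
tcp_pos: [0.6726, 0.0047, 0.0331]
tool_rot: [0.0, 3.141, 0.0]
force: [-0.1, 0.3, 0.0]
width: 0.0872
finger_force: 0.0
```

>>> jog_arm(
  plan=[
    [0,0,0,0,0,0,0.05],
    [0,0,0,0,0,0,0.05],
    [0,0,0,0,0,0,0.05],
    [0,0,0,0,0,0,0.05],
    [0,0,0,0,0,0,0.05],
    [0,0,0,0,0,0,0.05],
  ],
  newtons=12,
)

```text
time_s: 5.38
tcp_pos: [0.6723, 0.0053, 0.0328]
tool_rot: [-0.0, 3.141, 0.001]
force: [-0.7, 1.6, 3.6]
width: 0.0586
finger_force: 12.0
```

>>> jog_arm(
  plan=[
    [0,0,-0.015,0,0,0,0.05],
    [0,0,-0.025,0,0,0,0.05],
    [0,0,-0.03,0,0,0,0.05],
    [0,0,-0.03,0,0,0,0.05],
    [0.027,-0.01475,0,0,0,0,0.05],
    [0.027,-0.01475,0,0,0,0,0.05],
    [0.027,-0.01475,0,0,0,0,0.05],
    [0.027,-0.01475,0,0,0,0,0.05],
    [0.027,-0.01475,0,0,0,0,0.05],
    [0.027,-0.01475,0,0,0,0,0.05],
    [0.027,-0.01475,0,0,0,0,0.05],
    [0.027,-0.01475,0,0,0,0,0.05],
  ],
)

```text
time_s: 6.88
tcp_pos: [0.4551, -0.1142, 0.1331]
tool_rot: [0.001, 3.141, -0.0]
force: [0.6, -0.6, -1.6]
width: 0.0586
finger_force: 12.0
```

>>> jog_arm(
  plan=[
    [0,0,0.02,0,0,0,0.05],
    [0,0,0.02,0,0,0,0.05],
    [0,0,0.02,0,0,0,0.05],
    [0,0,0,0,0,0,0.05],
    [0,0,0,0,0,0,0.05],
  ],
)

```text
time_s: 7.5
tcp_pos: [0.4566, -0.1135, 0.0735]
tool_rot: [0.001, 3.141, -0.0]
force: [0.9, 0.2, -1.2]
width: 0.0579
finger_force: 12.0
```

```bash
cat >> h.py <<'E'
def rimfit(n,c,near,zlo,zhi,r=.08):
    p,d=cap(n);W=cloud(n,d);m=(mask(p,c)>0)&(d>0)
    w=W[m];w=w[(w[:,2]>zlo)&(w[:,2]<zhi)&(np.hypot(w[:,0]-near[0],w[:,1]-near[1])<r)]
    if len(w)<10: return p,len(w)
    mn,mx=w.min(0),w.max(0);cc,dd=circ(w[:,:2])
    return p,(len(w),((mn+mx)/2).round(4),(mx-mn).round(4),cc.round(4),dd.round(4))
E
python3 - <<'E'
from h import *
print(arm.state()['tcp_pos'])
p,r=rimfit('side','blue',(.456,-.112),.1,.16);print(r)
print(rimfit('side','brown',(.456,-.112),.007,.02)[1])
a,_=cap('top')
cv2.imwrite('pics/c2.png',np.hstack([cv2.resize(a[190:340,280:470,::-1],(400,316)),cv2.resize(p[170:320,180:370,::-1],(400,316))]))
E
```

```text
[ 0.4565561  -0.11350922  0.07352931]
(223, array([ 0.4503, -0.1272,  0.1237]), array([0.0602, 0.0985, 0.0473]), array([ 0.4574, -0.1213]), np.float64(0.0594))
(521, array([ 0.457 , -0.1123,  0.0111]), array([0.0789, 0.0799, 0.0081]), array([ 0.4558, -0.1146]), np.float64(0.0673))
```

View pics/c2.png

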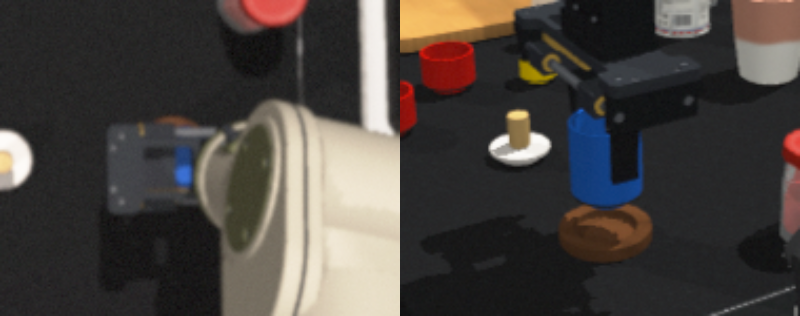

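Blue hangs upright right above the stand (stand at about (287,278) in the full side view), aligned to about 1–2 mm. Lowering by 0.0345.

>>> jog_arm(
  plan=[
    [0,0,0.012,0,0,0,0.05],
    [0,0,0.01,0,0,0,0.05],
    [0,0,0.007,0,0,0,0.05],
    [0,0,0.004,0,0,0,0.05],
    [0,0,0.0015,0,0,0,0.05],
    [0,0,0,0,0,0,0.05],
    [0,0,0,0,0,0,0.05],
  ],
)

```text
time_s: 8.52
tcp_pos: [0.4564, -0.1118, 0.0382]
tool_rot: [-0.001, 3.141, 0.003]
force: [-1.5, 6.2, 4.7]
width: 0.0583
finger_force: 12.0
```

>>> jog_arm(
  plan=[
    [0,0,0,0,0,0,0.07],
    [0,0,0,0,0,0,0.087],
    [0,0,0,0,0,0,0.087],
    [0,0,-0.02,0,0,0,0.087],
    [0,0,-0.03,0,0,0,0.087],
    [0,0,-0.04,0,0,0,0.087],
    [0,0,-0.04,0,0,0,0.087],
    [0,0.04,0,0,0,0,0.087],
    [0,0.04,0,0,0,0,0.087],
    [0,0.04,0,0,0,0,0.087],
    [0,0.04,0,0,0,0,0.087],
    [0,0,0,0,0,0,0.087],
  ],
)

```text
time_s: 10.02
tcp_pos: [0.4559, 0.0496, 0.1679]
tool_rot: [0.007, -3.141, -0.001]
force: [-0.1, -0.4, -0.5]
width: 0.0871
finger_force: 0.0
```

```bash
python3 - <<'E'
from h import *
print(arm.state()['tcp_pos'])
for n in ('side','top'):
    print(rimfit(n,'blue',(.456,-.112),.07,.09)[1], rimfit(n,'brown',(.456,-.112),.007,.02)[1])
    print(rimfit(n,'yellow',(.63,.185),.05,.07)[1])
E
```

```text
[0.45590816 0.04955124 0.16790726]
(302, array([ 0.4575, -0.1142,  0.0744]), array([0.0603, 0.0607, 0.0086]), array([ 0.4572, -0.114 ]), np.float64(0.0567)) (338, array([ 0.4567, -0.1164,  0.0109]), array([0.0789, 0.0732, 0.0077]), array([ 0.4564, -0.1135]), np.float64(0.0705))
(134, array([0.63  , 0.1856, 0.0537]), array([0.0594, 0.0678, 0.0074]), array([0.6303, 0.1852]), np.float64(0.0569))
(122, array([ 0.4539, -0.1148,  0.0756]), array([0.0586, 0.0508, 0.0109]), array([ 0.4545, -0.1104]), np.float64(0.056)) (54, array([ 0.4872, -0.1105,  0.0129]), array([0.0088, 0.0371, 0.0076]), array([ 0.48  , -0.1092]), np.float64(0.0274))
(141, array([0.627 , 0.1888, 0.0549]), array([0.058 , 0.0578, 0.0097]), array([0.6266, 0.1888]), np.float64(0.0565))
```

Blue's rim is at z≈0.0785, so it is seated (78 expected). Gripping showed that the side view's y reads about 2 mm low. Yellow is at (0.6295, 0.187).

>>> jog_arm(
  plan=[
    [-0.025,0.0197,0,0,0,0,0.087],
    [-0.025,0.0197,0,0,0,0,0.087],
    [-0.025,0.0197,0,0,0,0,0.087],
    [-0.025,0.0197,0,0,0,0,0.087],
    [-0.025,0.0197,0,0,0,0,0.087],
    [-0.025,0.0197,0,0,0,0,0.087],
    [-0.0235,0.0193,0,0,0,0,0.087],
    [0,0,0.03,0,0,0,0.087],
    [0,0,0.03,0,0,0,0.087],
    [0,0,0,0,0,0,0.087],
    [0,0,0,0,0,0,0.087],
  ],
)

```text
time_s: 11.7
tcp_pos: [0.6303, 0.1839, 0.1094]
tool_rot: [0.001, 3.14, 0.001]
force: [-0.1, -0.4, 0.2]
width: 0.0866
finger_force: 0.0
```

>>> jog_arm(
  plan=[
    [0.0005,0.003,0.02,0,0,0,0.087],
    [0,0,0.02,0,0,0,0.087],
    [0,0,0.02,0,0,0,0.087],
    [0,0,0.02,0,0,0,0.087],
    [0,0,0.009,0,0,0,0.087],
    [0,0,0,0,0,0,0.087],
    [0,0,0,0,0,0,0.05],
    [0,0,0,0,0,0,0.05],
    [0,0,0,0,0,0,0.05],
    [0,0,0,0,0,0,0.05],
    [0,0,0,0,0,0,0.05],
    [0,0,0,0,0,0,0.05],
  ],
)

```text
time_s: 13.2
tcp_pos: [0.6293, 0.1875, 0.0195]
tool_rot: [0.0, 3.141, 0.001]
force: [-1.2, -0.1, 4.1]
width: 0.0593
finger_force: 12.1
```

>>> jog_arm(
  plan=[
    [0,0,-0.015,0,0,0,0.05],
    [0,0,-0.03,0,0,0,0.05],
    [0,0,-0.035,0,0,0,0.05],
    [0,0,-0.035,0,0,0,0.05],
    [0,0,-0.035,0,0,0,0.05],
    [0.0173,-0.03,0,0,0,0,0.05],
    [0.0173,-0.03,0,0,0,0,0.05],
    [0.0173,-0.03,0,0,0,0,0.05],
    [0.0173,-0.03,0,0,0,0,0.05],
    [0.0173,-0.03,0,0,0,0,0.05],
  ],
)

```text
time_s: 14.45
tcp_pos: [0.5419, 0.0361, 0.1697]
tool_rot: [0.001, 3.141, 0.0]
force: [-0.3, -0.6, -0.6]
width: 0.0599
finger_force: 12.0
```

>>> jog_arm(
  plan=[
    [0.0173,-0.03,0,0,0,0,0.05],
    [0.0173,-0.03,0,0,0,0,0.05],
    [0.0173,-0.03,0,0,0,0,0.05],
    [0.0173,-0.03,0,0,0,0,0.05],
    [0.0173,-0.03,0,0,0,0,0.05],
    [0,0,0.02,0,0,0,0.05],
    [0,0,0.02,0,0,0,0.05],
    [0,0,0,0,0,0,0.05],
    [0,0,0,0,0,0,0.05],
  ],
)

```text
time_s: 15.58
tcp_pos: [0.4565, -0.1128, 0.13]
tool_rot: [0.0, 3.141, 0.0]
force: [0.3, 0.2, -0.8]
width: 0.06
finger_force: 12.0
```

```bash
python3 - <<'E'
from h import *
print(arm.state()['tcp_pos'])
p,r=rimfit('side','yellow',(.456,-.112),.12,.2);print(r)
w=cloud('side',cap('side')[1]);
print(rimfit('side','blue',(.456,-.112),.065,.09)[1])
cv2.imwrite('pics/c3.png',cv2.resize(p[150:310,190:370,::-1],None,fx=3,fy=3))
E
```

```text
[ 0.45647801 -0.11279237  0.13001396]
(789, array([ 0.454 , -0.1161,  0.1438]), array([0.0536, 0.0845, 0.0476]), array([ 0.4588, -0.1167]), np.float64(0.059))
(455, array([ 0.4571, -0.1133,  0.0719]), array([0.0595, 0.0619, 0.0133]), array([ 0.4574, -0.114 ]), np.float64(0.0566))
```

View pics/c3.png

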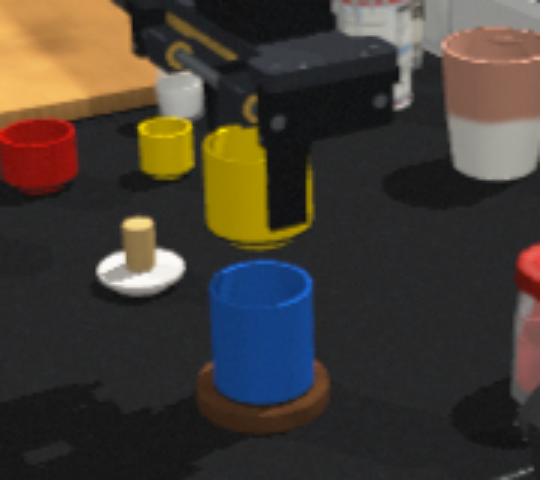

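Blue sits upright in the stand (crop centre about (262,330)), with yellow upright above it at about (258,190). Lowering by 0.0395.

>>> jog_arm(
  plan=[
    [0,0.0008,0.014,0,0,0,0.05],
    [0,0,0.012,0,0,0,0.05],
    [0,0,0.007,0,0,0,0.05],
    [0,0,0.004,0,0,0,0.05],
    [0,0,0.0025,0,0,0,0.05],
    [0,0,0,0,0,0,0.05],
    [0,0,0,0,0,0,0.05],
  ],
)

```text
time_s: 16.6
tcp_pos: [0.4564, -0.112, 0.0902]
tool_rot: [0.001, 3.141, 0.001]
force: [-2.5, 0.5, 5.5]
width: 0.0593
finger_force: 12.0
```

>>> jog_arm(
  plan=[
    [0,0,0,0,0,0,0.07],
    [0,0,0,0,0,0,0.087],
    [0,0,0,0,0,0,0.087],
    [0,0,-0.02,0,0,0,0.087],
    [0,0,-0.035,0,0,0,0.087],
    [0,0,-0.035,0,0,0,0.087],
    [0,0.04,0,0,0,0,0.087],
    [0,0.04,0,0,0,0,0.087],
    [0,0.04,0,0,0,0,0.087],
    [0,0.04,0,0,0,0,0.087],
    [0,0.04,0,0,0,0,0.087],
    [0,0.04,0,0,0,0,0.087],
  ],
)

```text
time_s: 18.1
tcp_pos: [0.456, 0.1294, 0.1796]
tool_rot: [0.0, 3.141, 0.0]
force: [1.3, 0.4, 0.6]
width: 0.0873
finger_force: 0.0
```

```bash
python3 - <<'E'
from h import *
print(arm.state()['tcp_pos'])
print(rimfit('side','yellow',(.456,-.112),.12,.2)[1],rimfit('top','yellow',(.456,-.112),.12,.2)[1],rimfit('side','red',(.448,.27),.038,.06)[1],rimfit('top','red',(.448,.27),.038,.06)[1])
E
```

```text
[0.45599869 0.12940806 0.17955618]
(311, array([ 0.4566, -0.1138,  0.1243]), array([0.059 , 0.0615, 0.0085]), array([ 0.4568, -0.1146]), np.float64(0.0566)) (201, array([ 0.4539, -0.1108,  0.1254]), array([0.0589, 0.0589, 0.0105]), array([ 0.454 , -0.1106]), np.float64(0.0566)) (139, array([0.4482, 0.2678, 0.0417]), array([0.0597, 0.062 , 0.0072]), array([0.448 , 0.2681]), np.float64(0.0566)) (10, array([0.4608, 0.2949, 0.042 ]), array([0.0087, 0.0092, 0.0069]), array([0.4614, 0.2958]), np.float64(0.0081))
```

Yellow's rim is at 0.1285 (128 expected), so it is seated. Next is red at (0.4475, 0.2705).

>>> jog_arm(
  plan=[
    [0.0085,0.036,0,0,0,0,0.087],
    [0,0.036,0,0,0,0,0.087],
    [0,0.036,0,0,0,0,0.087],
    [0,0.0345,0,0,0,0,0.087],
    [0,0,0.03,0,0,0,0.087],
    [0,0,0.03,0,0,0,0.087],
    [0,0,0.03,0,0,0,0.087],
    [0,0,0,0,0,0,0.087],
    [0,0,0,0,0,0,0.087],
  ],
)

```text
time_s: 19.42
tcp_pos: [0.4485, 0.2703, 0.0908]
tool_rot: [0.002, 3.14, 0.001]
force: [0.6, -0.3, -0.1]
width: 0.0872
finger_force: 0.0
```

>>> jog_arm(
  plan=[
    [0.001,0,0.02,0,0,0,0.087],
    [0,0,0.02,0,0,0,0.087],
    [0,0,0.02,0,0,0,0.087],
    [0,0,0.016,0,0,0,0.087],
    [0,0,0,0,0,0,0.087],
    [0,0,0,0,0,0,0.087],
    [0,0,0,0,0,0,0.05],
    [0,0,0,0,0,0,0.05],
    [0,0,0,0,0,0,0.05],
    [0,0,0,0,0,0,0.05],
    [0,0,0,0,0,0,0.05],
    [0,0,0,0,0,0,0.05],
  ],
)

```text
time_s: 20.92
tcp_pos: [0.4467, 0.2707, 0.0137]
tool_rot: [0.0, 3.141, 0.0]
force: [-0.4, -0.2, 2.2]
width: 0.0585
finger_force: 12.0
```

>>> jog_arm(
  plan=[
    [0,0,-0.015,0,0,0,0.05],
    [0,0,-0.035,0,0,0,0.05],
    [0,0,-0.04,0,0,0,0.05],
    [0,0,-0.04,0,0,0,0.05],
    [0,0,-0.04,0,0,0,0.05],
    [-0.009,-0.035,0,0,0,0,0.05],
    [0,-0.035,0,0,0,0,0.05],
    [0,-0.035,0,0,0,0,0.05],
    [0,-0.035,0,0,0,0,0.05],
    [0,-0.035,0,0,0,0,0.05],
  ],
)

```text
time_s: 22.18
tcp_pos: [0.4554, 0.0944, 0.1844]
tool_rot: [0.0, 3.141, 0.001]
force: [-0.5, 0.2, -0.8]
width: 0.0585
finger_force: 12.0
```

>>> jog_arm(
  plan=[
    [0,-0.035,0,0,0,0,0.05],
    [0,-0.035,0,0,0,0,0.05],
    [0,-0.035,0,0,0,0,0.05],
    [0,-0.035,0,0,0,0,0.05],
    [0,-0.035,0,0,0,0,0.05],
    [0,-0.0325,0,0,0,0,0.05],
    [0,0,0.015,0,0,0,0.05],
    [0,0,0,0,0,0,0.05],
    [0,0,0,0,0,0,0.05],
  ],
)

```text
time_s: 23.3
tcp_pos: [0.4556, -0.1108, 0.1687]
tool_rot: [0.002, -3.141, -0.001]
force: [0.1, -0.3, -0.2]
width: 0.0584
finger_force: 12.0
```

```bash
python3 - <<'E'
from h import *
print(arm.state()['tcp_pos'])
p,r=rimfit('side','red',(.456,-.112),.14,.23);print(r)
print(rimfit('side','yellow',(.456,-.112),.12,.135)[1])
cv2.imwrite('pics/c4.png',cv2.resize(p[120:310,190:370,::-1],None,fx=3,fy=3))
E
```

```text
[ 0.45564374 -0.11083886  0.16874   ]
(684, array([ 0.4539, -0.116 ,  0.1777]), array([0.0552, 0.0769, 0.0481]), array([ 0.4572, -0.114 ]), np.float64(0.0574))
(312, array([ 0.4569, -0.1138,  0.1243]), array([0.0598, 0.0627, 0.0086]), array([ 0.4567, -0.1147]), np.float64(0.0564))
```

View pics/c4.png

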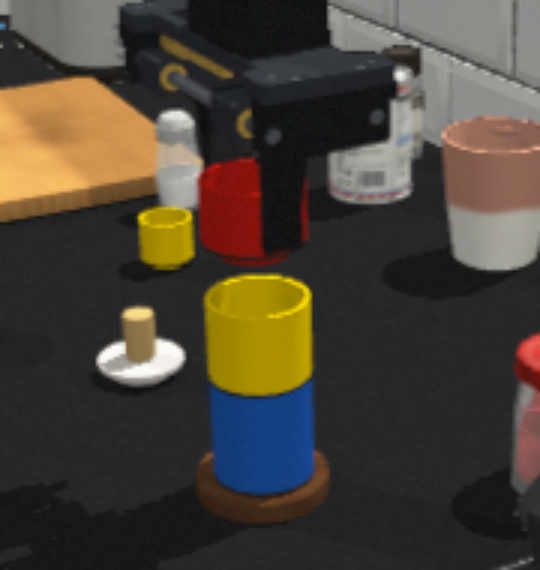

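Yellow is seated on blue (joint at crop (262,390)), and red is upright above them at (255,210). Lowering by 0.0345.

>>> jog_arm(
  plan=[
    [-0.0005,-0.0012,0.011,0,0,0,0.05],
    [0,0,0.011,0,0,0,0.05],
    [0,0,0.006,0,0,0,0.05],
    [0,0,0.004,0,0,0,0.05],
    [0,0,0.0025,0,0,0,0.05],
    [0,0,0,0,0,0,0.05],
    [0,0,0,0,0,0,0.05],
  ],
)

```text
time_s: 24.28
tcp_pos: [0.4566, -0.1131, 0.1346]
tool_rot: [-0.0, 3.14, 0.0]
force: [0.2, 0.5, 4.9]
width: 0.0583
finger_force: 12.0
```

>>> jog_arm(
  plan=[
    [0,0,0,0,0,0,0.07],
    [0,0,0,0,0,0,0.087],
    [0,0,0,0,0,0,0.087],
    [0,0,-0.02,0,0,0,0.087],
    [0,0,-0.03,0,0,0,0.087],
    [0,0,-0.03,0,0,0,0.087],
    [0.0055,0.036,0,0,0,0,0.087],
    [0,0.036,0,0,0,0,0.087],
    [0,0.036,0,0,0,0,0.087],
    [0,0.036,0,0,0,0,0.087],
    [0,0.036,0,0,0,0,0.087],
    [0,0,0,0,0,0,0.087],
  ],
)

```text
time_s: 25.78
tcp_pos: [0.4502, 0.0695, 0.2138]
tool_rot: [0.007, -3.141, -0.0]
force: [-0.2, -0.8, -0.4]
width: 0.087
finger_force: 0.0
```

```bash
python3 - <<'E'
from h import *
print(arm.state()['tcp_pos'])
print(rimfit('side','red',(.456,-.112),.155,.23)[1])
COL['knob']=((8,60,90),(25,200,255))
print(rimfit('side','knob',(.45,.067),.038,.06,.03)[1],rimfit('side','white',(.45,.067),.006,.02,.05)[1])
d=np.load('top0.npz');W=cloud('top',d['d']);w=W[(mask(d['p'],'knob')>0)];w=w[(np.hypot(w[:,0]-.45,w[:,1]-.067)<.03)&(w[:,2]>.035)];print(len(w),w.mean(0),np.ptp(w,0))
E
```

```text
[0.45023355 0.06951435 0.21379187]
(428, array([ 0.4574, -0.1156,  0.1606]), array([0.0595, 0.0616, 0.0111]), array([ 0.4573, -0.116 ]), np.float64(0.0566))
(61, array([0.4516, 0.0637, 0.0425]), array([0.0209, 0.0206, 0.0087]), array([0.4517, 0.0642]), np.float64(0.0159)) (190, array([0.452 , 0.0669, 0.0129]), array([0.0581, 0.0606, 0.0082]), array([0.4512, 0.0668]), np.float64(0.0459))
76 [0.44929138 0.06945014 0.0452277 ] [0.01938503 0.01698215 0.01010222]
```

Red's top is at 0.166 (166 expected), so it is seated. The lid's knob is at (0.451, 0.067). Descend to TCP z≈0.018.

>>> jog_arm(
  plan=[
    [-0.0005,-0.0025,0.035,0,0,0,0.06],
    [0,0,0.04,0,0,0,0.06],
    [0,0,0.04,0,0,0,0.06],
    [0,0,0.03,0,0,0,0.06],
    [0,0,0.02,0,0,0,0.06],
    [0,0,0,0,0,0,0.06],
    [0,0,0,0,0,0,0.06],
  ],
)

```text
time_s: 26.8
tcp_pos: [0.4517, 0.064, 0.0499]
tool_rot: [0.002, 3.141, 0.0]
force: [-0.2, 0.3, 0.1]
width: 0.0601
finger_force: 0.0
```

>>> jog_arm(
  plan=[
    [0,0.002,0.015,0,0,0,0.06],
    [0,0,0.01,0,0,0,0.06],
    [0,0,0.007,0,0,0,0.06],
    [0,0,0,0,0,0,0.06],
    [0,0,0,0,0,0,0.01],
    [0,0,0,0,0,0,0.01],
    [0,0,0,0,0,0,0.01],
    [0,0,0,0,0,0,0.01],
    [0,0,0,0,0,0,0.01],
    [0,0,0,0,0,0,0.01],
  ],
)

```text
time_s: 28.05
tcp_pos: [0.4512, 0.0665, 0.0171]
tool_rot: [0.0, 3.141, 0.0]
force: [-0.0, 0.7, 2.0]
width: 0.022
finger_force: 12.0
```

>>> jog_arm(
  plan=[
    [0,0,-0.015,0,0,0,0.01],
    [0,0,-0.035,0,0,0,0.01],
    [0,0,-0.05,0,0,0,0.01],
    [0,0,-0.05,0,0,0,0.01],
    [0,0,-0.05,0,0,0,0.01],
    [-0.0055,-0.036,0,0,0,0,0.01],
    [0,-0.036,0,0,0,0,0.01],
    [0,-0.036,0,0,0,0,0.01],
    [0,-0.036,0,0,0,0,0.01],
    [0,-0.035,0,0,0,0,0.01],
    [0,0,0,0,0,0,0.01],
    [0,0,0,0,0,0,0.01],
  ],
)

```text
time_s: 29.55
tcp_pos: [0.4565, -0.1121, 0.2175]
tool_rot: [-0.0, 3.141, 0.001]
force: [-0.0, -0.1, -0.8]
width: 0.0216
finger_force: 12.0
```

```bash
python3 - <<'E'
from h import *
print(arm.state()['tcp_pos'])
p,r=rimfit('side','white',(.456,-.112),.19,.23);print(r)
cv2.imwrite('pics/c5.png',cv2.resize(p[90:310,190:370,::-1],None,fx=2.7,fy=2.7))
E
```

```text
[ 0.45651112 -0.11209245  0.21749847]
(105, array([ 0.4571, -0.1152,  0.2141]), array([0.0572, 0.0576, 0.0083]), array([ 0.4563, -0.1151]), np.float64(0.0486))
```

View pics/c5.png

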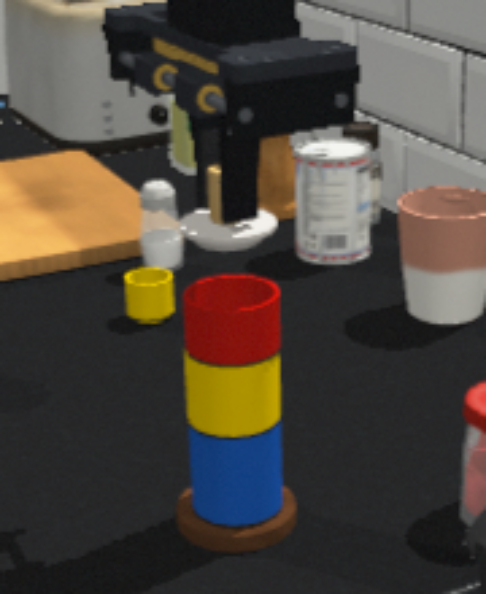

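The tower is straight, with joints at crop (232,358) and (235,434), and the lid is level above it at (230,225). Lowering by 0.0415.

>>> jog_arm(
  plan=[
    [0,-0.0005,0.014,0,0,0,0.01],
    [0,0,0.013,0,0,0,0.01],
    [0,0,0.007,0,0,0,0.01],
    [0,0,0.005,0,0,0,0.01],
    [0,0,0.003,0,0,0,0.01],
    [0,0,0,0,0,0,0.01],
    [0,0,0,0,0,0,0.01],
  ],
)

```text
time_s: 30.48
tcp_pos: [0.4573, -0.1131, 0.176]
tool_rot: [0.0, 3.14, 0.0]
force: [-1.1, 0.2, 6.0]
width: 0.0216
finger_force: 12.0
```

>>> jog_arm(
  plan=[
    [0,0,0,0,0,0,0.04],
    [0,0,0,0,0,0,0.06],
    [0,0,0,0,0,0,0.06],
    [0,0,-0.02,0,0,0,0.06],
    [0,0,-0.03,0,0,0,0.06],
    [0,0,-0.03,0,0,0,0.06],
    [0,0.04,0,0,0,0,0.06],
    [0,0.04,0,0,0,0,0.06],
    [0,0.04,0,0,0,0,0.06],
    [0,0.04,0,0,0,0,0.06],
    [0,0,0,0,0,0,0.06],
    [0,0,0,0,0,0,0.06],
  ],
)

```text
time_s: 31.98
tcp_pos: [0.4566, 0.0462, 0.2549]
tool_rot: [-0.001, -3.141, 0.0]
force: [-0.1, -0.5, -0.1]
width: 0.0598
finger_force: 0.0
```

```bash
python3 - <<'E'
from h import *
p,r=rimfit('side','white',(.456,-.112),.16,.23);print(r)
cv2.imwrite('pics/c6.png',cv2.resize(p[90:310,190:420,::-1],None,fx=2.6,fy=2.6))
E
```

```text
(246, array([ 0.4572, -0.1166,  0.1745]), array([0.0576, 0.0565, 0.0135]), array([ 0.456 , -0.1158]), np.float64(0.0454))
```

View pics/c6.png

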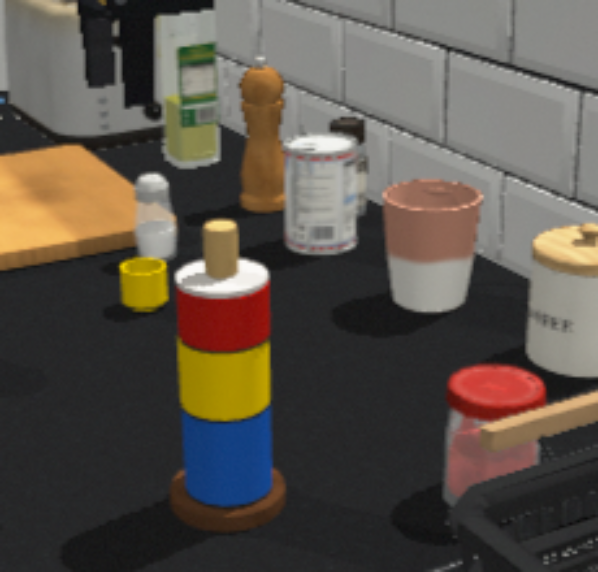

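The tower is complete and straight, with the lid flush at crop (223,278). The jam jar, shaker and mug are untouched. Handing in.

```bash
python3 -c "
from station import arm
print(arm.job_done())"
```

```text
the job is handed in; nothing more can be done
None
```

The tower stands on its stand with blue at the bottom, then yellow, red and the white lid, all upright and seated in the last picture. The jam jar, salt shaker and mug were not touched, and the job was handed in at about 32 s; no verdict came back.

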